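# Load the label reel's axle into the dispenser

## Robot

A 7-joint arm with a two-finger parallel gripper is mounted at the origin on a cart in front of the work surface, level with it; the furniture and walls round the work are solid. World frame = base frame: x ahead of the robot, y to its left, z up, the work surface at z = 0. Lengths are in mm, angles in rad, forces in N, time in s.
With the tool pointing down it reaches from about 400 to 875 mm from the base axis. Payload 4.4 kg.
Tool frame: the origin (TCP) lies midway between the tips of the shut fingers; the grasp point (between the pads) lies 19 mm behind it; z points along the fingers, y is the direction in which the jaws open and shut (so a half turn about z gives the same grasp; the last joint's range is limited). The gripper opens to 85 mm and grips with 20 to 120 N. Pads are 22 mm wide; open, the fingers measure 114 mm over their backs; the gripper's body (76 mm by 85 mm) begins 54 mm behind the grasp point. The pads swing forward as they close: fully open they stand 13 mm farther back than shut.
Start: joints at [-0.066, 0.628, 0.038, 1.517, -0.027, 0.996, -0.02], TCP at [650.014, 0.027, 231.313] pointing down, gripper open.
Joint ranges: [-3.06, 3.06], [-0.37, 2.12], [-1.25, 1.32], [0.18, 2.47], [-1.1, 4.24], [0.23, 1.98], [-2.94, 2.94]. Speed limits (rad/s): [2.57, 2.57, 3.14, 3.14, 3.14, 3.14, 3.14].

## Interface

Orientations are given as [roll, pitch, yaw] about the fixed x, y, z axes, in that order (R = Rz(yaw) Ry(pitch) Rx(roll)).
In Python, from cell import * gives the robot as it stands. The module is installed in compiled form; this text tells all that it offers.
- The arm moves only by the tool move_arm, never from a script. Its argument "series" is a list of rows, each a list of 2 entries, a list of its own where there are three numbers: the shift along the tool's x, y, z in m, then the turn about the tool's z in rad. In form: [[[x, y, z], yaw], ...]. A call has 1 to 5 rows; each row is the pose to reach, as a shift and turn from the pose measured when the call began, along the tool's axes at that moment; what a row does not reach only later rows make up. A row lasts 1/8 s, in which the tool goes at most 62.5 mm and 10.7 degrees, less where a joint would pass 70% of its speed; a pose out of reach is approached as far as the arm can. A call with a gripper value outside its range is refused whole. "claw" is the opening, from 0 (shut) to 1 (fully open), set as the call begins (left out, the last holds). The fingers move at their own pace and stop on an object; the grip force is fixed at half the most. Time passes only in rows, so rows that repeat a pose let the fingers close. It gives the time, the measured TCP pose, the force and the opening at its end, in the units of the state.
- read_state(): the state, without advancing time (a new reading comes with each control period).
- get_image(name): name is "scene" or "side" or "wrist"; returns the picture (480x640x3 uint8, blue, green, red); there is no depth.
- camera_model(name): a dict with "fov_y" (degrees; the focal length in pixels is half the picture's height over the tangent of half this angle, whatever the lens; pixels are square), "cx", "cy" (the principal point, pixels), "k1" (the pictures are not rectified: a ray, as slopes to the right and down, at radius r is drawn at 1 + k1 r^2 times it, then the intrinsics apply), "pose" (4x4, takes a point from camera to world coordinates); the wrist camera has in their place "tool_from_camera" (4x4, takes a point from camera to tool coordinates, whose origin is the TCP and whose axes are the flange's). Camera axes: x right, y down, z forward; pixel columns grow to the right and rows downward; lengths in mm; the calibration is good to about 2 mm. A picture is of the moment at which its call begins: read the wrist's pose just before it. camera_model takes no time and is no camera call.
- finish_job(): hands the job in, once; it reports no verdict.
The state is a dict: "clock": time; "qpos": joint angles; "qd": joint speeds; "tau": joint torques, N m; "eef_pos": TCP position; "tool_rot": TCP orientation; "force": force on the tool from outside, world axes, zero at the start; "torque": the same for the moment, N m; "width": finger opening in mm.
Only numpy, scipy, OpenCV 4.12 (cv2) and the standard library are available. Lean on these libraries where they do the work, as an engineer would, in place of code of your own. Each camera call takes 0.05 s, during which the arm holds its last target. There are 200 camera calls.

## Task

Take the reel of neck labels with its steel axle off the wooden stand and load it in the metal label dispenser: bring the axle down into the open slots of both cheeks and press it gently past the sprung catches until both ends are fully home and level on the slot bottoms. Do not force it (the cheeks may be a little further forward or back than you expect, so feel for the slots), leave the stoppers, the cork and the ramekin where they are, and let go with the reel about midway between the cheeks.

Things in the scene. Friction and masses are not known exactly. Their poses are not given: they have to be found in the camera images.
- spindle_mid (a point): Middle of the axle and reel (one rigid thing, about 0.18 kg): plain steel axle 10 mm thick, 164 mm long, along this frame's y; on its middle a cream label reel, 68 mm in diameter, 35 mm wide along y. Grip the reel's two flat side faces from above, fingers closing along y; above the axle each face is free for 29 mm. x and z may be turned about the axle by any amount.
- axle_end_a (a point): point on the axle's centre line 66 mm to +y of spindle_mid, in the part that lies in a cheek's slot when loaded (the axle's tip is 16 mm further out).
- axle_end_b (a point): the same at the other end, 66 mm to -y of spindle_mid.
- reel_stand: low dark wooden stand, 100x156x50 mm, fixed. Origin at the centre of its underside on the worktop, z up. Two open V notches, 66 mm either side along its y axis, carry the axle level with its centre 45 mm above the worktop; 120 mm are free between the uprights.
- dispenser: metal label dispenser, fixed: dark steel base plate 130x156x8 mm with a low tear bar at its -x edge (31 mm high). Origin at the centre of its underside on the worktop, z up. On it stands a carriage with two upright aluminium cheeks, 8 mm thick (y), 68 mm long (x), centred 66 mm either side of the origin along y, 124 mm free between them.
- cheeks_mid (a point): point of the dispenser's base frame (same axes) level with the flat tops of the cheeks, 73 mm above the worktop, midway between them. The carriage is clamped up to 12 mm to +x or -x of it: this offset, the same for both cheeks, is NOT measured and must be felt for or seen. Each cheek has in its middle an upright slot, open at the top, 14 mm wide in x. An axle lying on the tops has its centre at 78 mm.
- seat_mid (a point): point 28 mm below cheeks_mid, 45 mm above the worktop: height of the axle's centre when home on the slots' flat bottoms (x uncertain likewise). In each slot, 8.5 mm above this, a sprung brass roller 10 mm thick stands 6.5 mm out of the +x wall: the axle meets it about 15 mm above its home height, must be pressed past (3 to 8 N per end along the -x wall, more if held to +x), then is free down to the bottom.
- stopper_wood: turned wooden bottle stopper with a cork shank, 34x34x37 mm; origin at the centre of its underside. Bystander: leave it alone.
- stopper_brass: brass bottle stopper with a cork shank, 42x42x38 mm; origin at the centre of its underside. Bystander: leave it alone.
- cork_1: wine cork standing on end, 24x24x44 mm; origin at the centre of its underside. Bystander: leave it alone.
- cracker_ramekin: small white ramekin with crackers, 69x69x39 mm; origin at the centre of its underside. Bystander: leave it alone.

How it is judged:
By the outcome, as a careful person would: the job done as asked, in the order asked, and still so for the second after the job is handed in, with the robot touching nothing.
It also fails if it takes over 64 s, if anything falls off the work surface, if the arm or the gripper's body presses on something with over 40 N, if the wrist force passes 120 N, or if a joint passes its speed limit or range.

## Working session

There is one attempt and no reset: what is moved stays moved. The work goes in short steps, Python scripts to look and compute and a tool call to move; the robot and the scene stay as the last step left them, time stands still between calls to the robot, and variables do not carry over. Pictures are saved under pics/ and viewed, about 8 in all and at most 12, crops included, and the job is handed in when it is done.

Besides the shell and the picture viewer there is one more tool, called after "Call:" in YAML: its name, and indented under it one key for each argument. move_arm: Moves the arm, as the interface text tells. Its arguments: {"type":"object","properties":{"series":{"type":"array"},"claw":{"type":"number"}},"required":["series"]}

```bash
mkdir -p pics; cat > h.py <<'E'
from cell import *
import numpy as np, cv2
from scipy.spatial.transform import Rotation as R
def toolT(s):
    T=np.eye(4); T[:3,:3]=R.from_euler('xyz',s['tool_rot']).as_matrix(); T[:3,3]=s['eef_pos']; return T
def shot(name):
    s=read_state(); im=get_image(name); m=camera_model(name)
    P=np.array(m['pose']) if 'pose' in m else toolT(s)@np.array(m['tool_from_camera'])
    return im,m,P
def KD(m):
    f=240/np.tan(np.radians(m['fov_y'])/2)
    return np.array([[f,0,m['cx']],[0,f,m['cy']],[0,0,1.]]),np.array([m['k1'],0,0,0.])
def ray(m,P,uv):
    K,D=KD(m); p=cv2.undistortPoints(np.array(uv,float).reshape(-1,1,2),K,D)[:,0]
    d=np.c_[p,np.ones(len(p))]@P[:3,:3].T
    return P[:3,3],d/np.linalg.norm(d,axis=1)[:,None]
def onz(m,P,uv,z):
    o,d=ray(m,P,uv); return o+d*((z-o[2])/d[:,2])[:,None]
def proj(m,P,X):
    K,D=KD(m); Q=np.linalg.inv(P); r,_=cv2.Rodrigues(Q[:3,:3])
    return cv2.projectPoints(np.array(X,float).reshape(-1,3),r,Q[:3,3],K,D)[0][:,0]
def tri(rays):
    A=np.zeros((3,3));b=np.zeros(3)
    for o,d in rays:
        M=np.eye(3)-np.outer(d,d);A+=M;b+=M@o
    X=np.linalg.solve(A,b); return X,[np.linalg.norm(np.cross(X-o,d)) for o,d in rays]
E
python3 - <<'E'
from h import *
ims={n:shot(n) for n in('scene','side','wrist')}
for n,(im,m,P) in ims.items():
    cv2.imwrite(f'pics/{n}0.png',im); print(n,m['fov_y'],m['k1'],P[:3,3].round(),P[:3,2].round(2))
print(read_state())
E
```

```text
scene 53.064970838815945 -8.765918637134142e-05 [ 79. 614. 597.] [ 0.49 -0.66 -0.57]
side 54.7917714800333 -0.09488895171489868 [518. 879. 457.] [-0.   -0.91 -0.41]
wrist 63.16796268526624 -0.014151292873252428 [650.  81. 373.] [-0.   -0.31 -0.95]
{'clock': 0.15, 'qpos': array([-0.06580485,  0.62913593,  0.03844898,  1.5181051 , -0.026982  ,
        0.99631768, -0.02000479]), 'qd': array([ 3.14772434e-04, -3.70406447e-03,  1.64423551e-03, -3.43822368e-03,
       -1.62197198e-05, -3.96112883e-04,  8.22188410e-04]), 'tau': array([ 2.19518879e-03, -5.63800478e+01,  1.22790758e+00, -1.93650573e+01,
        1.11919764e-02,  7.40401709e-03, -1.44664841e-05]), 'eef_pos': array([6.49536783e+02, 3.09696151e-02, 2.30609514e+02]), 'tool_rot': array([-3.14014466e+00,  2.18264141e-05,  1.57080646e+00]), 'force': array([ 0.44809048, -0.98202948, -0.4179372 ]), 'torque': array([-0.00841497, -0.01229012,  0.01731025]), 'width': 85.65514997894272}
```

View pics/scene0.png

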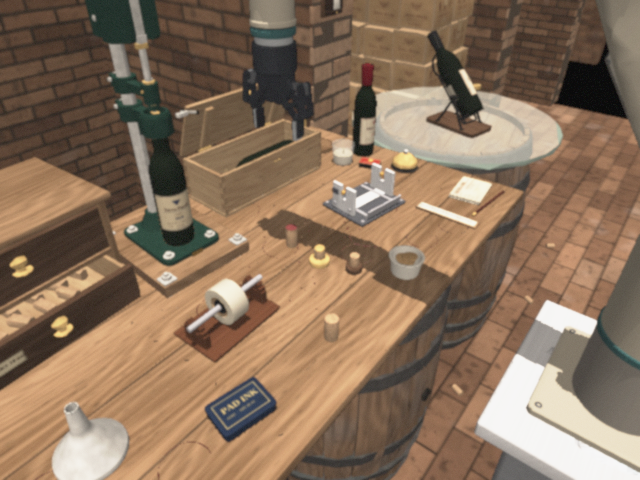

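View pics/side0.png

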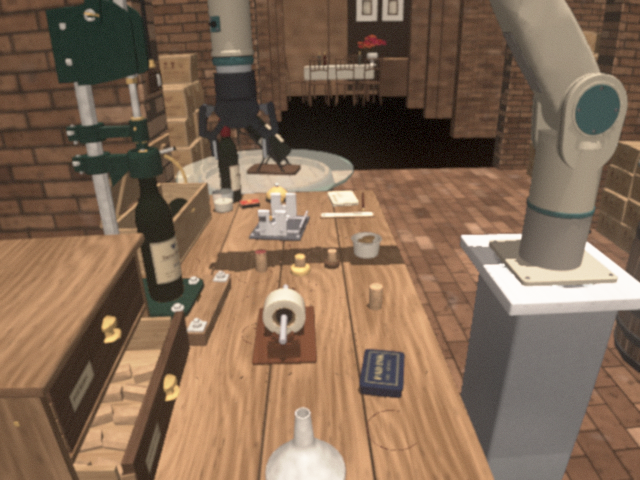

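View pics/wrist0.png

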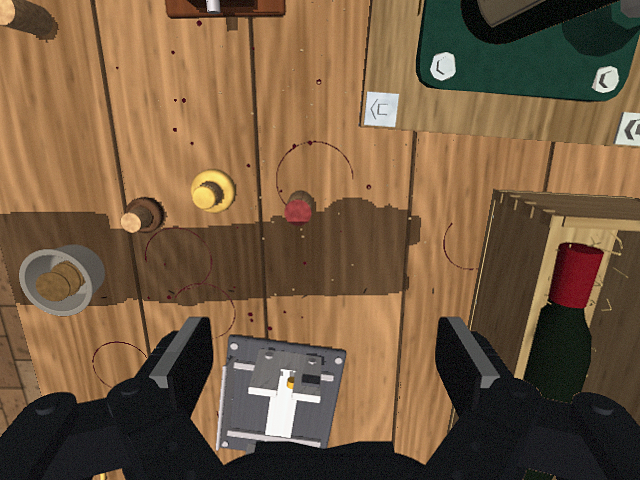

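Scene: the reel on its stand is at (228,302) with axle tips at about (191,328) and (263,277); the dispenser is at (363,200). Side: the reel is at (285,310). Wrist: the dispenser plate has corners at (228,335), (347,348) and (218,447), and the stand's edge is at the top, (165–285,15).

```bash
python3 - <<'E'
from h import *
im,m,P=shot('scene'); a,b=onz(m,P,[(191,328),(263,277)],45); print('tips',a.round(),b.round(),np.linalg.norm(a-b))
print('disp scene',onz(m,P,[(363,222),(405,200),(324,203)],8).round())
print('bystanders', onz(m,P,[(292,243),(319,262),(354,270),(405,272),(332,337)],0).round())
print('press base/box', onz(m,P,[(165,285),(245,245),(240,205)],0).round(), onz(m,P,[(320,160)],60).round())
im,m,P=shot('side'); o,d=ray(m,P,[(285,310)])
i2,m2,P2=shot('scene'); o2,d2=ray(m2,P2,[(228,302)]); print('reel',tri([(o,d[0]),(o2,d2[0])]))
im,m,P=shot('wrist'); print('disp wrist',onz(m,P,[(230,335),(347,349),(217,448),(325,450)],8).round())
print(onz(m,P,[(165,15),(285,15)],10).round())
E
```

```text
tips [563. 313.  45.] [560. 153.  45.] 159.76819068714113
disp scene [[ 548. -154.    8.]
 [ 522. -296.    8.]
 [ 666. -165.    8.]]
bystanders [[628.  -4.   0.]
 [543.  12.   0.]
 [473. -10.   0.]
 [391. -67.   0.]
 [402. 158.   0.]]
press base/box [[728. 246.   0.]
 [701.  63.   0.]
 [825. -45.   0.]] [[ 748. -256.   60.]]
reel (array([563.24296623, 234.79630749,  44.68700437]), [np.float64(1.3979986519783496), np.float64(1.3979986519781518)])
disp wrist [[ 549. -143.    8.]
 [ 674. -161.    8.]
 [ 521. -299.    8.]
 [ 651. -301.    8.]]
[[518. 160.  10.]
 [618. 159.  10.]]
```

Call:
move_arm:
  series:
    - [[0.047, -0.018, 0], -0.18]
    - [[0.094, -0.036, 0], -0.36]
    - [[0.14, -0.053, 0], -0.54]
    - [[0.187, -0.07, 0], -0.72]
    - [[0.234, -0.088, 0], -0.9]
  claw: 0.7

```text
clock: 0.98
eef_pos: [561.4, 235.4, 231.3]
tool_rot: [3.141, 0.0, 2.476]
force: [0.3, 0.4, -0.6]
width: 59.8
```

Call:
move_arm:
  series:
    - [[0, 0, 0], -0.18]
    - [[0, 0, 0], -0.36]
    - [[0, 0, 0], -0.54]
    - [[0, 0, 0], -0.67]
    - [[0, 0, 0], -0.67]

```text
clock: 1.6
eef_pos: [561.4, 235.2, 231.2]
tool_rot: [3.141, -0.0, -3.138]
force: [0.3, 0.8, -0.2]
width: 60.0
```

```bash
python3 - <<'E'
from h import *
s=read_state();print(s['eef_pos'],s['tool_rot'],s['qpos'].round(2))
im,m,P=shot('wrist');cv2.imwrite('pics/w1.png',im);np.savez('w1.npz',P=P)
print(proj(m,P,[[562,234,45],[562,316,45],[562,152,45]]).round())
E
```

```text
[561.44477647 235.19502347 231.24832796] [ 3.14125485e+00 -9.09772063e-05 -3.13847427e+00] [-0.2   0.59 -0.4   1.63  0.26  0.97  0.89]
[[322. 213.]
 [417. 213.]
 [227. 213.]]
```

View pics/w1.png

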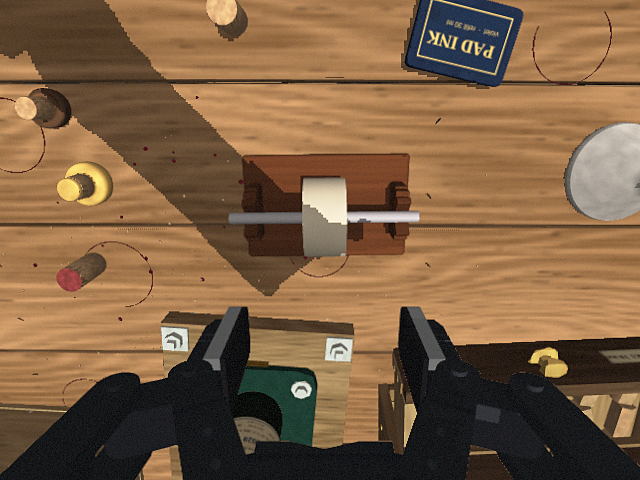

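Wrist picture 1 shows the reel between the open fingers' y-range, with axle tips at (229,218) and (420,216) and the reel spanning columns 302–347. I triangulate this against the scene view.

```bash
python3 - <<'E'
from h import *
mw=camera_model('wrist');Pw=np.load('w1.npz')['P'];i2,m2,P2=shot('scene')
o,d=ray(mw,Pw,[(420,216.5),(229,218)]);o2,d2=ray(m2,P2,[(190,329),(264,277)])
for k in (0,1): print(tri([(o,d[k]),(o2,d2[k])]))
print(onz(mw,Pw,[(420,216.5),(229,218)],45).round(1), 'reel faces top z79', onz(mw,Pw,[(302,185),(347,185)],60).round(1),onz(mw,Pw,[(302,217),(347,217)],79).round(1))
E
```

```text
(array([562.84732916, 317.18406659,  47.16988869]), [np.float64(1.8214944282182453), np.float64(1.8214944282184617)])
(array([565.97342505, 149.40157553,  39.06503872]), [np.float64(3.1497435998595837), np.float64(3.1497435998598107)])
[[564.9 318.9  45. ]
 [566.6 153.1  45. ]] reel faces top z79 [[535.1 217.8  60. ]
 [535.  254.1  60. ]] [[556.8 218.5  79. ]
 [556.7 253.5  79. ]]
```

Call:
move_arm:
  series:
    - [[-0.0035, 0.001, 0.05], -0.007]
    - [[-0.0035, 0.001, 0.1], -0.007]
    - [[-0.0035, 0.001, 0.135], -0.007]
    - [[-0.0035, 0.001, 0.165], -0.007]
    - [[-0.0035, 0.001, 0.177], -0.007]

```text
clock: 2.33
eef_pos: [564.0, 235.7, 52.6]
tool_rot: [-3.14, -0.002, -3.134]
force: [1.1, 0.1, 0.1]
width: 59.6
```

Call:
move_arm:
  series:
    - [[0, 0, 0], 0]
    - [[0, 0, 0], 0]
    - [[0, 0, 0], 0]
    - [[0, 0, 0], 0]
  claw: 0.2

```text
clock: 2.82
eef_pos: [564.4, 236.0, 53.4]
tool_rot: [-3.141, -0.001, -3.134]
force: [-0.1, -0.2, 0.5]
width: 33.6
```

```bash
python3 - <<'E'
from h import *
s=read_state();print(s['eef_pos'],s['tool_rot'],s['force'],s['width'])
im,m,P=shot('wrist');cv2.imwrite('pics/w2.png',im)
E
```

```text
[564.35405069 235.97433681  53.4024172 ] [-3.14062111e+00 -1.19947951e-03 -3.13368982e+00] [-0.12243071 -0.17612702  0.46895694] 33.609394628520654
```

View pics/w2.png

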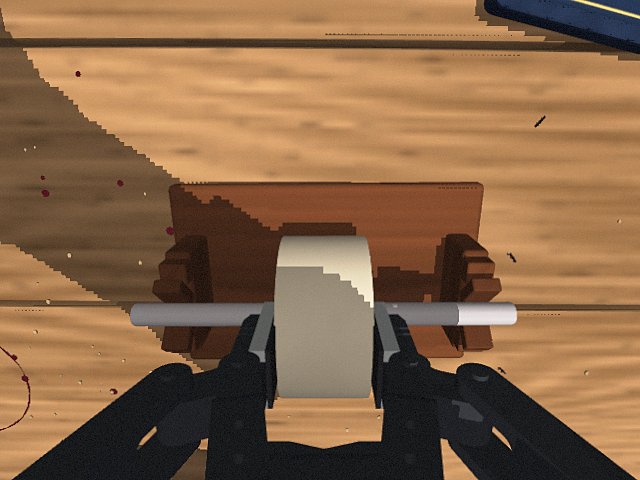

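Wrist picture 2 shows the pads on both reel faces above the axle, with axle tips at (131,314) and (517,314). The grip is good, so I lift.

Call:
move_arm:
  series:
    - [[0, 0, -0.02], 0]
    - [[0, 0, -0.06], 0]
    - [[0, 0, -0.1], 0]
    - [[0, 0, -0.15], 0]
    - [[0, 0, -0.15], 0]

```text
clock: 3.5
eef_pos: [567.3, 237.8, 209.1]
tool_rot: [3.138, 0.008, -3.134]
force: [-0.5, 0.2, -2.3]
width: 34.0
```

Call:
move_arm:
  series:
    - [[0, -0.055, 0], 0.04]
    - [[0, -0.11, 0], 0.08]
    - [[0, -0.165, 0], 0.12]
    - [[0, -0.22, 0], 0.16]
    - [[0, -0.275, 0], 0.178]

```text
clock: 4.12
eef_pos: [568.7, -39.1, 208.1]
tool_rot: [3.137, 0.007, 2.971]
force: [1.7, -1.3, -1.1]
width: 33.8
```

Call:
move_arm:
  series:
    - [[-0.012, -0.045, 0], 0]
    - [[-0.024, -0.09, 0], 0]
    - [[-0.036, -0.135, 0], 0]
    - [[-0.048, -0.182, 0], 0]
    - [[-0.048, -0.182, 0], 0]

```text
clock: 4.75
eef_pos: [583.2, -233.1, 206.8]
tool_rot: [3.141, 0.005, 2.962]
force: [-0.5, 1.0, -2.0]
width: 33.7
```

```bash
python3 - <<'E'
from h import *
s=read_state();print(s['eef_pos'],s['tool_rot'],s['force'],s['width'])
im,m,P=shot('wrist');cv2.imwrite('pics/w3.png',im);np.savez('w3.npz',P=P,T=toolT(s))
E
```

```text
[ 583.22279988 -233.11047573  206.77104293] [3.14078611 0.00540576 2.96224903] [-0.52339148  1.01661634 -1.99368597] 33.67481952063887
```

View pics/w3.png

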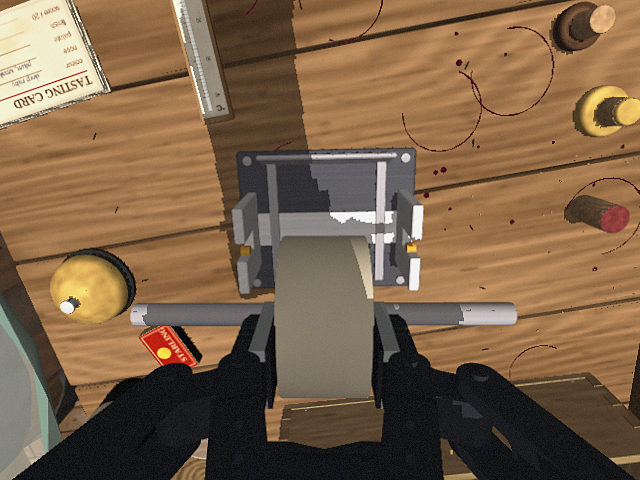

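Wrist picture 3 shows the dispenser under the held reel. The cheeks are near (245,245) and (411,240), with a brass roller in each slot at (246,250) and (411,248). I zoom in on the slots.

```bash
python3 - <<'E'
import cv2,numpy as np
im=cv2.imread('pics/w3.png')
a=im[185:300,225:275];b=im[185:300,390:440]
cv2.imwrite('pics/c3.png',cv2.resize(np.hstack([a,b]),None,fx=5,fy=5,interpolation=cv2.INTER_NEAREST))
E
```

```text
(no output)
```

View pics/c3.png

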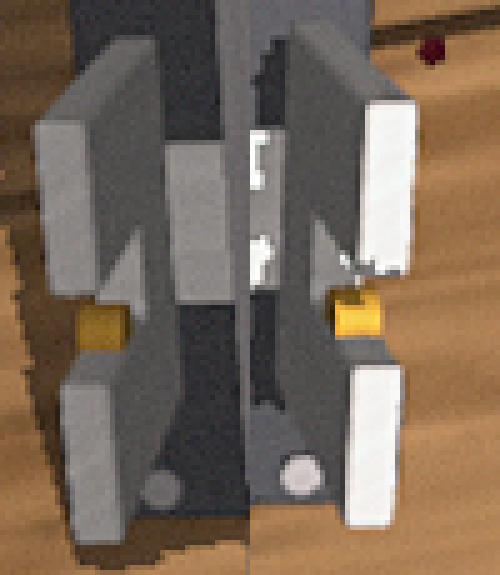

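The tops of the cheeks, at z=73, are clear. The left slot's edges are at rows 244 and 261.6, and the right slot's at 239.4 and 258.

```bash
python3 - <<'E'
from h import *
m=camera_model('wrist');z=np.load('w3.npz');P,T=z['P'],z['T']
L=onz(m,P,[(237.4,209.4),(239.7,244),(242,261.8),(245,293.6)],73)
Rr=onz(m,P,[(418,205.4),(417,239.4),(414.4,258.2),(414,290.3)],73)
print(L.round(1),Rr.round(1))
l=L.mean(0);r=Rr.mean(0);print('mid by all',l,r,(l+r)/2,'sep',np.linalg.norm(l-r)); 
l2=L[1:3].mean(0);r2=Rr[1:3].mean(0);print('slot mid',l2,r2,(l2+r2)/2)
ax=(r-l);print('yaw from sep',np.arctan2(-ax[0],ax[1]),'from cheek',[np.arctan2(*(q[3]-q[0])[1::-1]) for q in (L,Rr)])
print('widths',np.linalg.norm(L[1]-L[2]),np.linalg.norm(Rr[1]-Rr[2]),'len',np.linalg.norm(L[0]-L[3]),np.linalg.norm(Rr[0]-Rr[3]))
# axle in tool frame: tips; depth via 164 mm length
o,d=ray(m,P,[(131,314),(517,314)]);Ti=np.linalg.inv(T)
c=np.linalg.norm(d[0]-d[1])
a=[o+di*164/c for di in d]
for q in a: print('tip tool',(Ti@np.r_[q,1])[:3].round(1),q.round(1))
mid=sum(a)/2;print('axle mid',mid,(Ti@np.r_[mid,1])[:3])
s=(l2+r2)/2-mid; s2=(l+r)/2-mid
print('shift tool slots',(T[:3,:3].T@s).round(1),'all',(T[:3,:3].T@s2).round(1))
# scene cross-check of the tops' height
i2,m2,P2=shot('scene');cv2.imwrite('pics/s3.png',i2);print(proj(m2,P2,[l2,r2,mid]).round(1))
E
```

```text
[[ 557.8 -291.8   73. ]
 [ 583.8 -296.7   73. ]
 [ 598.  -298.5   73. ]
 [ 624.2 -302.7   73. ]] [[ 578.3 -162.8   73. ]
 [ 604.  -166.2   73. ]
 [ 618.5 -169.7   73. ]
 [ 645.1 -172.8   73. ]]
mid by all [ 590.96830216 -297.41078597   73.        ] [ 611.48301426 -167.8599626    73.        ] [ 601.22565821 -232.63537429   73.        ] sep 131.16504583518196
slot mid [ 590.90873657 -297.57650684   73.        ] [ 611.25396095 -167.93058424   73.        ] [ 601.08134876 -232.75354554   73.        ]
yaw from sep -0.1570485893813704 from cheek [np.float64(-0.16277859001016923), np.float64(-0.1493261580168221)]
widths 14.256184919715094 14.96053810984282 len 67.28201101479671 67.47890813494642
tip tool [  0.3 -81.8   5.2] [ 568.4 -313.5  201.5]
tip tool [ 0.2 82.2  5.1] [ 597.8 -152.2  201.7]
axle mid [ 583.07698469 -232.82804309  201.60035912] [0.22180634 0.24772207 5.16976179]
shift tool slots [-17.    3.2 128.7] all [-17.1   3.3 128.7]
[[382.8 167.2]
 [344.5 185.4]
 [374.8 125. ]]
```

Call:
move_arm:
  series:
    - [[-0.0165, 0.003, 0.0], -0.022]
    - [[-0.0165, 0.003, 0.04], -0.022]
    - [[-0.0165, 0.003, 0.08], -0.022]
    - [[-0.0165, 0.003, 0.105], -0.022]
    - [[-0.0165, 0.003, 0.11], -0.022]

```text
clock: 5.48
eef_pos: [600.4, -223.4, 95.5]
tool_rot: [3.135, 0.001, 2.994]
force: [0.2, 0.0, -1.5]
width: 33.9
```

```bash
python3 - <<'E'
from h import *
s=read_state();print(s['eef_pos'],s['tool_rot'],s['force'],s['width'])
im,m,P=shot('wrist');cv2.imwrite('pics/w4.png',im);np.savez('w4.npz',P=P,T=toolT(s))
a=im[200:400,90:250];b=im[200:400,400:560]
cv2.imwrite('pics/c4.png',cv2.resize(np.hstack([a,b]),None,fx=2.5,fy=2.5,interpolation=cv2.INTER_NEAREST))
E
```

```text
[ 600.42012892 -223.44318329   95.507377  ] [3.13471833e+00 1.30830488e-03 2.99408435e+00] [ 0.16318151  0.04993232 -1.46447365] 33.86277656518203
```

View pics/c4.png

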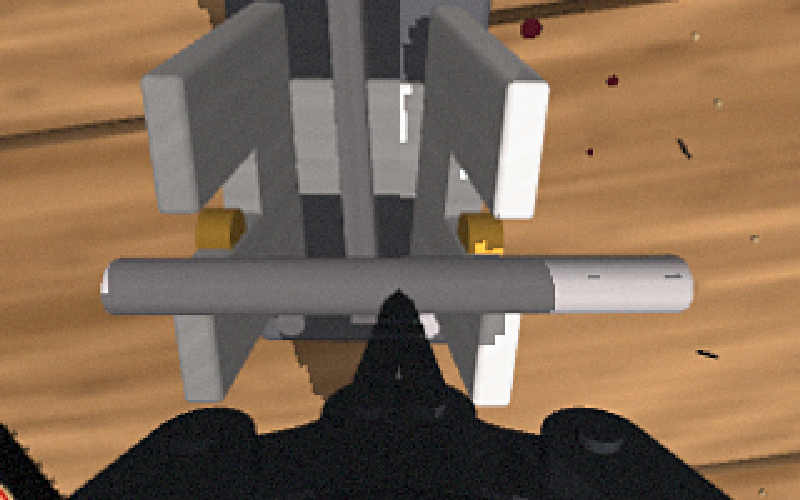

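The close-up shows the axle still above the cheeks, at about row 314 and behind the slots, and y drifted about +10 mm. I let it settle and then measure again.

Call:
move_arm:
  series:
    - [[0, 0, 0], 0]
    - [[0, 0, 0], 0]

```text
clock: 5.78
eef_pos: [602.1, -223.6, 97.5]
tool_rot: [3.135, 0.005, 2.994]
force: [-0.3, 0.6, -0.9]
width: 33.6
```

```bash
cat > meas.py <<'E'
from h import *
# cheek/slot corners and axle measured in picture w4 (pixels of full frame)
m=camera_model('wrist');z=np.load('w4.npz');P,T=z['P'],z['T']
f=lambda x,y:(90+x/2.5,200+y/2.5); g=lambda x,y:(400+(x-400)/2.5,200+y/2.5)
L=onz(m,P,[f(166,78),f(180,211),f(205,400)],73);Rr=onz(m,P,[g(528,83),g(515,217),g(492,404)],73)
print('lens',np.linalg.norm(L[0]-L[2]),np.linalg.norm(Rr[0]-Rr[2]),'L',L.round(1),'R',Rr.round(1))
l=(L[0]+L[2])/2;r=(Rr[0]+Rr[2])/2;mid=(l+r)/2;ax=r-l
print('mid',mid.round(1),'sep',np.linalg.norm(ax),'yaw',np.arctan2(-ax[0],ax[1]))
for za in (87,90):
    A=onz(m,P,[f(103,285),g(692,284)],za);print('axle',A.round(1),A.mean(0).round(1),'len',np.linalg.norm(A[0]-A[1]),'yaw',np.arctan2(-(A[1]-A[0])[0],(A[1]-A[0])[1]))
    print(' tool shift',(T[:3,:3].T@(mid-A.mean(0))).round(1))
s=read_state();print(s['eef_pos'].round(1),s['tool_rot'],s['qpos'].round(3))
E
python3 meas.py
```

```text
lens 66.33548231131937 66.63679515720109 L [[ 558.1 -291.2   73. ]
 [ 583.2 -295.8   73. ]
 [ 623.5 -302.3   73. ]] R [[ 578.5 -162.8   73. ]
 [ 604.2 -166.4   73. ]
 [ 644.3 -172.9   73. ]]
mid [ 601.1 -232.3   73. ] sep 130.5320626871711 yaw -0.15874076451330926
axle [[ 589.4 -305.8   87. ]
 [ 614.6 -140.2   87. ]] [ 602. -223.   87.] len 167.51922059609015 yaw -0.1510230027561101
 tool shift [-0.4 -9.4 13.9]
axle [[ 588.  -304.    90. ]
 [ 612.7 -141.7   90. ]] [ 600.4 -222.8   90. ] len 164.18287801330607 yaw -0.15102300275610986
 tool shift [-2.1 -9.4 16.9]
[ 602.1 -223.6   97.5] [3.13511843 0.00523496 2.99423783] [ 0.501  0.79  -0.313  1.65   0.317  0.748  1.465]
```

Call:
move_arm:
  series:
    - [[0.0005, -0.005, 0], 0.008]
    - [[0.001, -0.0094, 0], 0.008]
    - [[0.001, -0.0094, 0], 0.008]
    - [[0.001, -0.0094, 0], 0.008]

```text
clock: 6.28
eef_pos: [599.6, -232.8, 97.4]
tool_rot: [3.135, 0.005, 2.986]
force: [-0.1, -0.3, -1.7]
width: 33.7
```

```bash
python3 - <<'E'
from h import *
s=read_state();print(s['eef_pos'],s['tool_rot'],s['force'],s['width'],s['qpos'].round(3))
im,m,P=shot('wrist');cv2.imwrite('pics/w5.png',im);np.savez('w5.npz',P=P,T=toolT(s))
a=im[200:400,90:250];b=im[200:400,400:560]
cv2.imwrite('pics/c5.png',cv2.resize(np.hstack([a,b]),None,fx=2.5,fy=2.5,interpolation=cv2.INTER_NEAREST))
E
```

```text
[ 599.63166848 -232.84846456   97.44076556] [3.13492647 0.00514169 2.98594023] [-0.12831103 -0.25032927 -1.69565704] 33.675184296950775 [ 0.515  0.792 -0.313  1.646  0.316  0.749  1.473]
```

Call:
move_arm:
  series:
    - [[0, 0, 0.004], 0]
    - [[0, 0, 0.008], 0]
    - [[0, 0, 0.01], 0]
    - [[0, 0, 0.012], 0]
    - [[0, 0, 0.013], 0]

```text
clock: 6.95
eef_pos: [599.7, -232.5, 84.3]
tool_rot: [3.135, 0.005, 2.986]
force: [-0.0, 0.5, -1.6]
width: 33.8
```

Call:
move_arm:
  series:
    - [[0, 0, 0.0015], 0]
    - [[0, 0, 0.003], 0]
    - [[0, 0, 0.003], 0]

```text
clock: 7.32
eef_pos: [599.7, -232.5, 81.1]
tool_rot: [3.135, 0.005, 2.986]
force: [1.1, 0.2, -1.5]
width: 34.0
```

Call:
move_arm:
  series:
    - [[0, 0, 0.002], 0]
    - [[0, 0, 0.004], 0]
    - [[0, 0, 0.006], 0]
    - [[0, 0, 0.008], 0]
    - [[0, 0, 0.008], 0]

```text
clock: 7.95
eef_pos: [599.5, -232.4, 72.9]
tool_rot: [3.135, 0.004, 2.986]
force: [-0.6, 0.3, -1.1]
width: 33.6
```

```bash
python3 - <<'E'
from h import *
s=read_state();print(s['eef_pos'],s['tool_rot'],s['force'],s['torque'])
im,m,P=shot('wrist');cv2.imwrite('pics/w6.png',im)
a=im[200:400,90:250];b=im[200:400,400:560]
cv2.imwrite('pics/c6.png',cv2.resize(np.hstack([a,b]),None,fx=2.5,fy=2.5,interpolation=cv2.INTER_NEAREST))
E
```

```text
[ 599.52362005 -232.42009645   72.87890711] [3.13473417 0.00429184 2.98629283] [-0.62350292  0.26275167 -1.05522094] [0.0167165  0.01865044 0.02354342]
```

View pics/c6.png

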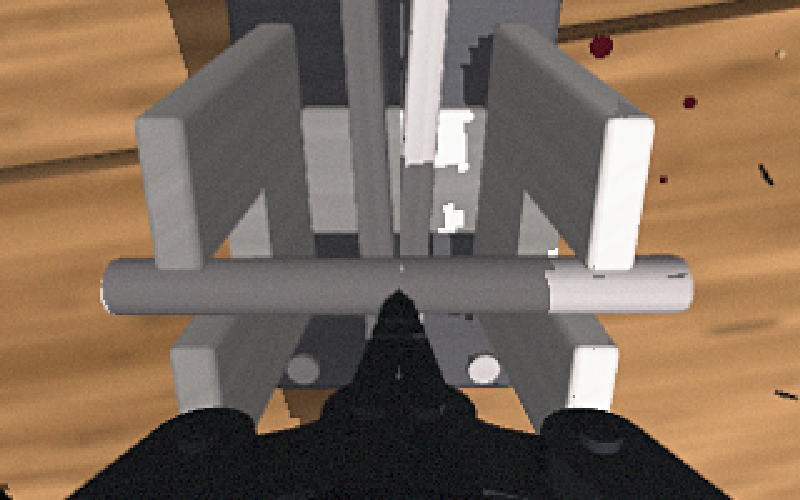

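The axle is now inside both slots, since both -x cheek tops overlap it, and it is even in y. I feel for the -x wall next.

Call:
move_arm:
  series:
    - [[0.0005, 0, 0], 0]
    - [[0.001, 0, 0], 0]
    - [[0.0015, 0, 0], 0]
    - [[0.0015, 0, 0], 0]

```text
clock: 8.5
eef_pos: [598.4, -232.3, 73.1]
tool_rot: [3.135, 0.005, 2.986]
force: [0.9, -0.7, -1.7]
width: 34.1
```

```bash
python3 -c "
from h import *
s=read_state();print(s['eef_pos'],s['force'],s['torque'])"
```

```text
[ 598.43232197 -232.2614461    73.12876511] [ 0.91051767 -0.7326634  -1.73979326] [-0.01456233 -0.16128609 -0.09437401]
```

Call:
move_arm:
  series:
    - [[0.0005, 0, 0], 0]
    - [[0.001, 0, 0], 0]
    - [[0.001, 0, 0], 0]

```text
clock: 8.88
eef_pos: [598.2, -232.2, 73.3]
tool_rot: [3.135, 0.007, 2.986]
force: [2.7, -0.4, -2.6]
width: 34.0
```

```bash
python3 -c "
from h import *
s=read_state();print(s['eef_pos'],s['force'],s['torque'])"
```

```text
[ 598.22253337 -232.24803775   73.30818402] [ 2.74455563 -0.44872344 -2.62374794] [-0.24166511 -0.70696671 -0.21041284]
```

Call:
move_arm:
  series:
    - [[-0.0003, 0, 0.002], 0]
    - [[-0.0003, 0, 0.004], 0]
    - [[-0.0003, 0, 0.006], 0]
    - [[-0.0003, 0, 0.007], 0]

```text
clock: 9.38
eef_pos: [598.1, -232.3, 66.9]
tool_rot: [3.135, 0.006, 2.985]
force: [-3.3, 1.3, 8.1]
width: 34.0
```

Call:
move_arm:
  series:
    - [[0, 0, 0.001], 0]
    - [[0, 0, 0.002], 0]
    - [[0, 0, 0.003], 0]
    - [[0, 0, 0.003], 0]

```text
clock: 9.88
eef_pos: [597.9, -232.3, 64.5]
tool_rot: [3.135, 0.006, 2.983]
force: [-0.8, -0.3, 5.4]
width: 33.5
```

Call:
move_arm:
  series:
    - [[0, 0, 0.001], 0]
    - [[0, 0, 0.002], 0]
    - [[0, 0, 0.003], 0]
    - [[0, 0, 0.004], 0]
    - [[0, 0, 0.004], 0]

```text
clock: 10.5
eef_pos: [597.9, -232.3, 60.8]
tool_rot: [3.135, 0.006, 2.983]
force: [-0.4, 1.4, 4.4]
width: 33.6
```

Call:
move_arm:
  series:
    - [[0, 0, 0.001], 0]
    - [[0, 0, 0.002], 0]
    - [[0, 0, 0.003], 0]
    - [[0, 0, 0.003], 0]

```text
clock: 11.0
eef_pos: [597.8, -232.2, 57.3]
tool_rot: [3.134, 0.006, 2.983]
force: [0.3, 0.2, -1.6]
width: 33.7
```

Call:
move_arm:
  series:
    - [[0, 0, 0.001], 0]
    - [[0, 0, 0.002], 0]
    - [[0, 0, 0.003], 0]
    - [[0, 0, 0.003], 0]

```text
clock: 11.5
eef_pos: [598.2, -232.2, 54.7]
tool_rot: [3.135, 0.006, 2.983]
force: [0.4, 0.7, 3.5]
width: 33.6
```

Call:
move_arm:
  series:
    - [[0, 0, 0.001], 0]
    - [[0, 0, 0.0015], 0]
    - [[0, 0, 0.0015], 0]

```text
clock: 11.88
eef_pos: [598.3, -232.2, 54.6]
tool_rot: [3.135, 0.007, 2.984]
force: [-2.4, 1.6, 10.8]
width: 34.0
```

```bash
python3 -c "
from h import *
s=read_state();print(s['eef_pos'],s['force'],s['torque'])"
```

```text
[ 598.32670734 -232.15904324   54.58545426] [-2.40447612  1.64630698 10.80086962] [ 0.16918128  0.5073259  -0.11821974]
```

Force rose firmly at TCP 54.6, against about 53.4 expected at home, so the axle is on the bottoms. I release to the same opening as before and look.

Call:
move_arm:
  series:
    - [[0, 0, -0.001], 0]
    - [[0, 0, -0.001], 0]
    - [[0, 0, -0.001], 0]
    - [[0, 0, -0.001], 0]
  claw: 0.65

```text
clock: 12.38
eef_pos: [598.1, -232.1, 55.3]
tool_rot: [3.135, 0.006, 2.984]
force: [0.2, -0.4, 0.2]
width: 55.4
```

Call:
move_arm:
  series:
    - [[0, 0, -0.01], 0]
    - [[0, 0, -0.03], 0]
    - [[0, 0, -0.07], 0]
    - [[0, 0, -0.11], 0]
    - [[0, 0, -0.15], 0]

```text
clock: 13.0
eef_pos: [597.3, -233.0, 208.4]
tool_rot: [3.135, 0.008, 2.984]
force: [-0.2, -0.8, -0.8]
width: 55.5
```

```bash
python3 - <<'E'
from h import *
s=read_state();print(s['eef_pos'],s['tool_rot'],s['force'],s['width'])
im,m,P=shot('wrist');np.savez('w7.npz',P=P,T=toolT(s))
i2,m2,P2=shot('side');i3,m3,P3=shot('scene')
cv2.imwrite('pics/w7full.png',im)
# expected image of home axle
h=np.array([600,-232.5,45]);u=np.array([.157,.988,0])
print('pred tips',proj(m,P,[h-82*u,h+82*u]).round(1), 'side',proj(m2,P2,[h-82*u,h+82*u,h]).round(1),'scene',proj(m3,P3,[h-82*u,h+82*u,h]).round(1))
r=lambda i:cv2.resize(i,(400,300),interpolation=cv2.INTER_CUBIC)
top=np.hstack([r(i2[180:255,235:335]),r(i3[150:240,305:425])])
b=im[110:335,150:500]; b=cv2.resize(b,(467,300),interpolation=cv2.INTER_CUBIC)
cv2.imwrite('pics/c7.png',np.vstack([top,np.hstack([b,np.zeros((300,333,3),np.uint8)])]))
E
```

```text
[ 597.27636661 -232.99017062  208.37772742] [3.1354676  0.00782336 2.98381659] [-0.23747449 -0.77363133 -0.77226601] 55.46201983454376
pred tips [[222.1 221.1]
 [424.6 220.5]] side [[284.8 200.8]
 [271.2 223.3]
 [278.4 211.4]] scene [[386.7 175.6]
 [339.3 198.9]
 [364.  186.8]]
```

View pics/c7.png

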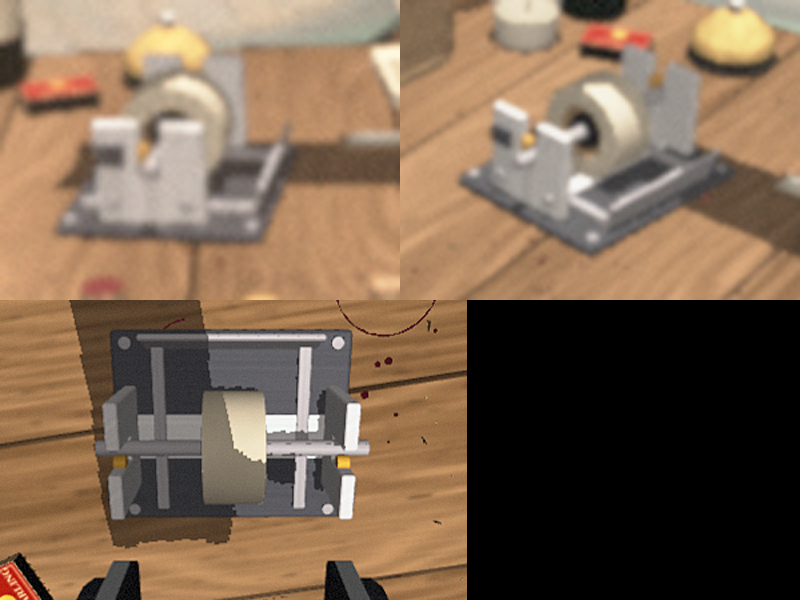

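The axle sits in both slots with the brass rollers above its +x side. Its tips in the wrist picture are (221,221) and (427,221), so they are level in the picture, and the reel is midway (crop column 233 against 232). I check the height and level from a second wrist position.

Call:
move_arm:
  series:
    - [[0.03, 0, 0], 0]
    - [[0.06, 0, 0], 0]
    - [[0.1, 0, 0], 0]
    - [[0.1, 0, 0], 0]
    - [[0.1, 0, 0], 0]

```text
clock: 13.78
eef_pos: [500.8, -217.8, 208.5]
tool_rot: [3.136, 0.014, 2.984]
force: [0.1, -1.1, -0.0]
width: 55.4
```

```bash
python3 - <<'E'
from h import *
s=read_state();print(s['eef_pos'],s['tool_rot'],s['qd'].round(3))
im,m,P=shot('wrist');np.savez('w8.npz',P=P,T=toolT(s));cv2.imwrite('pics/w8.png',im)
h=np.array([598.5,-232.5,45]);u=np.array([.157,.988,0])
t=proj(m,P,[h-82*u,h+82*u]);print(t)
old=cv2.imread('pics/w7full.png')
z=np.load('w7.npz');t7=proj(m,z['P'],[h-82*u,h+82*u])
def pat(i,c):
    x,y=c.round().astype(int);p=i[y-30:y+30,x-40:x+40];return cv2.resize(p,(400,300),interpolation=cv2.INTER_NEAREST)
cv2.imwrite('pics/c8.png',np.vstack([np.hstack([pat(old,c) for c in t7]),np.hstack([pat(im,c) for c in t])]));print(t7)
E
```

```text
[ 500.81320932 -217.82906994  208.49986278] [3.13649813 0.01397415 2.98356773] [-0.007  0.013 -0.001 -0.022 -0.002 -0.001 -0.001]
[[231.52815459 324.08692342]
 [415.74814921 323.38783492]]
[[221.61725308 219.29898324]
 [424.43200222 218.77380247]]
```

View pics/c8.png

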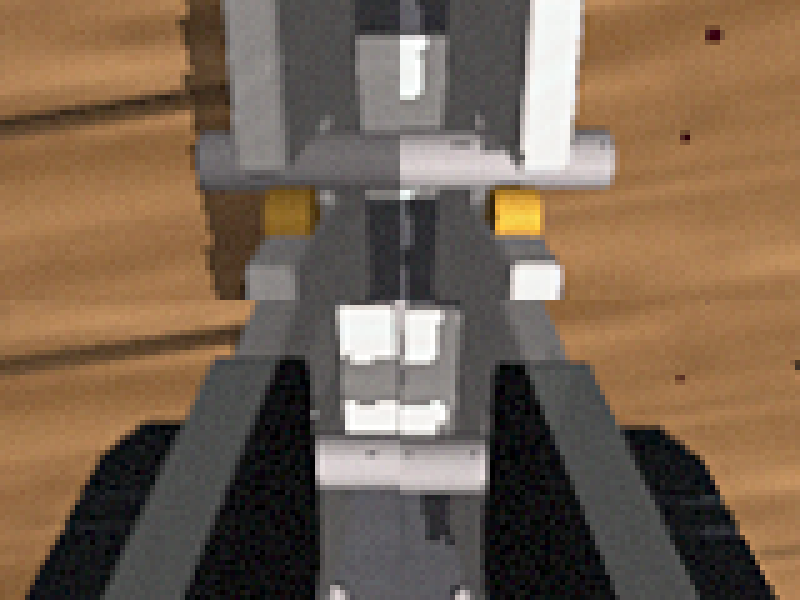

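```bash
python3 - <<'E'
from h import *
m=camera_model('wrist');P7=np.load('w7.npz')['P'];P8=np.load('w8.npz')['P']
n=np.array([.988,-.157,0])
for k,(p7,p8) in {'b':((222,221.),(257,327.)),'a':((424,220.9),(390,326.4))}.items():
    f=lambda z:(onz(m,P7,[p7],z)[0]-onz(m,P8,[p8],z)[0])@n
    from scipy.optimize import brentq
    print(k,'z',brentq(f,0,120), 'x-across',onz(m,P7,[p7],45)[0].round(1))
A=onz(m,P7,[(219.5,221),(424+23,221)],45)
for z in(45,48):
    q=onz(m,P7,[(182+39,221),(384+43,221)],z);print(z,'len',np.linalg.norm(q[0]-q[1]),q.mean(0))
E
```

```text
b z 49.88870825309006 x-across [ 587.1 -313.6   45. ]
a z 48.52841006759213 x-across [ 613.1 -152.    45. ]
45 len 166.9297625002003 [ 600.25493494 -231.95638798   45.        ]
48 len 165.28769243988978 [ 599.43010182 -231.84631283   48.        ]
```

Both ends measure level within noise at about 49 mm. This camera earlier read the held axle 3 mm high as well, so that matches about 46. To be sure it is home, I touch the reel's top gently with shut fingers, expecting contact at 79.

Call:
move_arm:
  series:
    - [[-0.04, 0, 0], 0]
    - [[-0.08, 0, 0], 0]
    - [[-0.098, 0, 0.03], 0]
    - [[-0.098, 0, 0.07], 0]
    - [[-0.098, 0, 0.1], 0]
  claw: 0

```text
clock: 14.45
eef_pos: [600.1, -232.5, 107.6]
tool_rot: [3.136, 0.013, 2.984]
force: [-0.3, 0.7, 0.7]
width: 0.3
```

Call:
move_arm:
  series:
    - [[0, 0, 0], 0]
    - [[0, 0, 0], 0]

```text
clock: 14.7
eef_pos: [601.4, -232.3, 108.2]
tool_rot: [3.135, 0.015, 2.985]
force: [-0.6, 0.7, 0.6]
width: -0.2
```

Call:
move_arm:
  series:
    - [[0.0025, 0, 0.006], 0]
    - [[0.0025, 0, 0.012], 0]
    - [[0.0025, 0, 0.018], 0]
    - [[0.0025, 0, 0.023], 0]
    - [[0.0025, 0, 0.025], 0]

```text
clock: 15.32
eef_pos: [599.0, -231.8, 82.7]
tool_rot: [3.135, 0.014, 2.985]
force: [-0.0, 0.2, 0.5]
width: -0.1
```

Call:
move_arm:
  series:
    - [[0, 0, 0.001], 0]
    - [[0, 0, 0.002], 0]
    - [[0, 0, 0.002], 0]

```text
clock: 15.7
eef_pos: [599.1, -231.8, 80.7]
tool_rot: [3.135, 0.014, 2.985]
force: [-0.0, -0.5, 0.4]
width: 0.2
```

Call:
move_arm:
  series:
    - [[0, 0, 0.001], 0]
    - [[0, 0, 0.0015], 0]
    - [[0, 0, 0.0015], 0]

```text
clock: 16.08
eef_pos: [600.1, -232.1, 80.2]
tool_rot: [3.136, 0.016, 2.985]
force: [-0.5, -0.4, 6.0]
width: -0.1
```

Call:
move_arm:
  series:
    - [[0.0005, 0, 0.0005], 0]
    - [[0.0005, 0, 0.001], 0]
    - [[0.0005, 0, 0.001], 0]

```text
clock: 16.45
eef_pos: [600.4, -232.2, 80.1]
tool_rot: [3.136, 0.018, 2.985]
force: [-0.3, -0.7, 8.0]
width: -0.1
```

Call:
move_arm:
  series:
    - [[0, 0, -0.01], 0]
    - [[0, 0, -0.04], 0]
    - [[0, 0, -0.08], 0]
    - [[0, 0, -0.12], 0]
    - [[0, 0, -0.12], 0]

```text
clock: 17.08
eef_pos: [600.2, -233.0, 203.9]
tool_rot: [3.137, 0.025, 2.984]
force: [0.6, -1.0, -0.5]
width: -0.0
```

```bash
python3 - <<'E'
from h import *
s=read_state();print(s['eef_pos'],s['tool_rot'],s['force'])
im,m,P=shot('wrist');i3,_,_=shot('scene')
cv2.imwrite('pics/c9.png',np.hstack([cv2.resize(im[100:340,160:480],(480,360)),cv2.resize(i3[150:240,305:385],(320,360),interpolation=cv2.INTER_CUBIC)]))
E
```

```text
[ 600.17376106 -232.96639147  203.85929666] [3.13720902 0.02479046 2.98437112] [ 0.60386091 -0.97717807 -0.46027485]
```

View pics/c9.png

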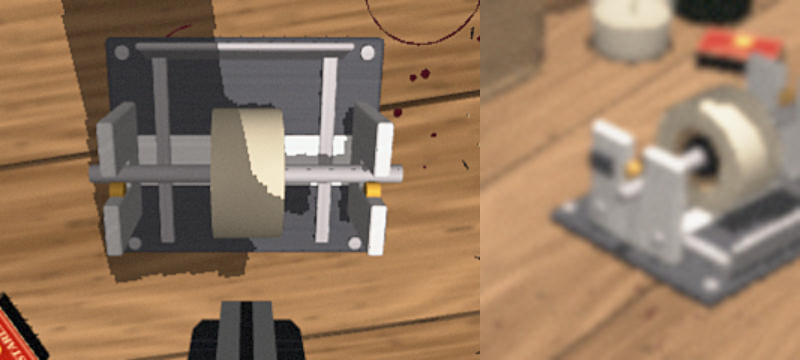

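The axle is seated in both slots with the tips at (90,174) and (402,174) in the crop. The reel's centre is at column 248 against the cheeks' middle at 246, and the gripper is clear. I hand the job in.

```bash
python3 -c "
from cell import *
print(finish_job())"
```

```text
the job is handed in; nothing more can be done
None
```

I took the reel off the stand, lowered the axle into both cheek slots, felt for the -x wall and pressed it past the catches. It bottomed firmly at about 11 N. I then let go, and handed the job in after about 17 s of robot time.

**Checks that agreed:**
- The largest upward force I read was about 11 N, both at the catches and on the bottoms.
- The last picture shows both ends in the slots, level, with the reel about midway between the cheeks.
- A gentle 8 N touch on top of the reel found it solid, with no further movement.
- The gripper was about 120 mm clear at hand-in. The arm passed well above the stoppers, the cork and the ramekin, though I did not take a separate picture of them.

**Checks that disagreed:**
- The final press and the top touch both stopped about 1.2 mm higher than expected (54.6 against 53.4 mm, and 80.1 against 79 mm). I put this down to a height offset of the arm, but the axle could be about 1 mm high.
- The two wrist views put the axle ends at 49.9 and 48.5 mm instead of 45. That camera had earlier read the held axle about 3 mm high. The 1.4 mm difference between the ends is about the measuring noise.

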